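# Zero the balancing stand's readout through its covered well

### The arm

A 7-joint arm with a two-finger parallel gripper is mounted at the origin on the work surface. World frame = base frame: x ahead of the robot, y to its left, z up, the work surface at z = 0. Lengths are in m, angles in rad, forces in N, time in s.
With the tool pointing down it reaches from about 0.4 to 0.85 m from the base axis. Payload 4.4 kg.
Tool frame: the origin (TCP) lies on the centre line of the jaws, within the pads' length; the fingertips stand 19 mm ahead of it and the grasp point (between the pads) is the TCP; z points along the fingers, y is the line along which they close (so a half turn about z gives the same grasp; the last joint's range is limited). The gripper opens to 94 mm and grips with 3 to 60 N. Pads are 16 mm wide; open, the fingers measure 119 mm over their backs; the gripper's body (75 mm by 177 mm) begins 78 mm behind the grasp point.
Start: joints at [1.117, 0.628, 0.038, 1.517, -0.027, 0.996, -0.02], TCP at [0.246, -0.602, 0.224] pointing down, gripper open.
Joint ranges: [-3.06, 3.06], [-0.37, 2.12], [-1.25, 1.32], [0.18, 2.47], [-1.1, 4.24], [0.23, 1.98], [-2.94, 2.94]. Speed limits (rad/s): [2.57, 2.57, 3.14, 3.14, 3.14, 3.14, 3.14].

### API

Orientations are given as a rotation vector (axis times angle).
In Python, from bench import ctrl, eyes gives the robot as it stands.
- The arm moves only by the shell command python3 -m jog 'ROWS' [OPENING] [FORCE]. ROWS is JSON, a list of rows, each an object of numbers: "x", "y", "z": the shift along the tool's x, y, z in m; "twist": the turn about the tool's z in rad. In form: [{"x": .., "y": .., "z": .., "twist": ..}, ...]. A call has 1 to 12 rows; each row is the pose to reach, as a shift and turn from the pose commanded when the call began, along the tool's axes at that moment; what a row does not reach only later rows make up. A row lasts 1/8 s, in which the tool goes at most 62.5 mm and 10.7 degrees, less where a joint would pass 70% of its speed; a pose out of reach is approached as far as the arm can. A call with a gripper value outside its range is refused whole. OPENING is the opening, from -1 (shut) to 1 (fully open), set as the call begins (- or left out, the last holds). The fingers move at their own pace and stop on an object; FORCE is the grip in N (left out, the last holds). Time passes only in rows, so rows that repeat a pose let the fingers close. It gives the time, the measured TCP pose, the force, the opening and the grip force at its end, in the units of the state.
- ctrl.get_state(): the state, without advancing time (a new reading comes with each control period).
- eyes.capture(name): name is "scene" or "top"; returns a dict with "pixels" (400x640x3 uint8, blue, green, red), "fx", "fy", "cx", "cy" (pixels), "k1" (the pictures are not rectified: a ray, as slopes to the right and down, at radius r is drawn at 1 + k1 r^2 times it, then the intrinsics apply), "origin" and "rotation" of the camera in the world. Camera axes: x right, y down, z forward; pixel columns grow to the right and rows downward; lengths in m; the calibration is good to about 2 mm. A picture is of the moment at which its call begins. There is no depth.
- ctrl.hand_in(): hands the job in; it is judged then, once.
The state is a dict: "t": time; "joint_pos": joint angles; "qvel": joint speeds; "tau": joint torques, N m; "ee_pos": TCP position; "ee_rot": TCP orientation; "force": force on the tool from outside, world axes, zero at the start; "moment": the same for the moment, N m; "width": opening from 0.0 (shut) to 1.0 (fully open); "gripper_force": force on a finger pad.
Only numpy, scipy, OpenCV 4.12 (cv2) and the standard library are available. Lean on these libraries where they do the work, as an engineer would, in place of code of your own. Each camera call takes 0.05 s, during which the arm holds its last target. There are 200 camera calls.

### The job

Zero the balancing stand's readout on the unit that has a sliding cover: push the cover fully open with a fingertip, reach into the round well it uncovers and press the sunken key all the way down, let the key come back up, then push the cover fully shut again. Do not press the key in the square well of the other unit. Nothing is to be picked up, and the V-blocks and rings stay where they are.

Things in the scene. Friction and masses are not known exactly. Their poses are not given: they have to be found in the camera images.
- zero_unit: Fixed grey steel box, 116 (x) by 190 (y) by 50 mm high, flat on the slab; origin: centre of its underside, z up. In its top, at x = 0, y = -42.5 mm, a round well of 51 mm diameter, 45 mm deep, holds a sunken key. A cover slides on the top along y, between guide strips (10 mm wide, 8 mm high, at x = +-51 mm). This is the unit to zero; it stands left or right and turned.
- zero_cover (a joint): Slide of the aluminium cover along +y of zero_unit, m: 0 = fully shut (cover centred over the round well), 0.085 = fully open (over the other half of the box); end stops at both ends. About 2 N of friction; it stays where it is left and may start up to 25 mm open. It cannot be lifted off.
- cup (a point): Centre of the floor of the finger cup in the cover (moves with it; axes as zero_unit). The cover is a square plate 88 by 88 mm, 18 mm high, on the box's top; in its top is a square cup 50 by 50 mm, 14 mm deep, with upright walls: a fingertip in it can push the cover either way. The cup floor is 54 mm, the cover's top 68 mm above the slab.
- zero_key (a joint): Travel of the key in the round well, m: 0 = up, 0.006 = fully down (end stop); a spring brings it back up. It begins to move at 1.6 N and takes 4 N to be fully down.
- zero_key_top (a point): Centre of the top face of the key in the round well: black, round, 26 mm in diameter, facing up, 18 mm below the box's top (32 mm above the slab) when up. Pressed straight down. With the cover fully open, the cover's near edge is 41 mm from the key's axis.
- run_unit: The other fixed grey box, same size (116 by 190 by 50 mm; origin at the centre of its underside), without cover: it has a small dark display and an open square well 51 by 51 mm, centred at x = 0, y = -42.5 mm of its frame. To be left alone.
- run_key (a joint): Travel of the key in the square well of run_unit, m: 0 = up, 0.006 = down. Not to be pressed.
- vblock_a: Loose polished steel V-block, 50 by 74 by 48 mm high, 0.9 kg, beyond the units; origin at the centre of its underside. Stays where it is.
- vblock_b: Second loose V-block, the same.
- lantern_ring: Loose bronze lantern ring with radial holes, 76 mm outside diameter, 26 mm high, lying flat between the robot and the units; origin at the centre of its underside. Stays where it is.
- wear_ring: Loose dark cast-iron wear ring with rust spots, 110 mm outside diameter, 30 mm high, lying flat beyond the units; origin at the centre of its underside. Stays where it is.

How it is judged:
On the way, in this order (a step that is already met when the one before it is completed fails the run):
1. the cover is pushed open (value of joint zero_cover above 0.07 m), for 0.1 s.
2. the key in the round well is pressed fully down (value of joint zero_key above 0.005 m), for 0.1 s.
3. the key is back up and the cover is pushed shut (value of joint zero_cover below 0.006 m and value of joint zero_key below 0.001 m), for 0.2 s.
At the end, for the whole second after the job is handed in: The cover is shut to within 6 mm of its closed stop so that the well is covered, the key in the round well is up again (within 1 mm), the key in the square well is up, and the V-blocks and rings are within 15 mm of where they started (all of step 3 and value of joint run_key below 0.001 m and distance of each of vblock_a, vblock_b, lantern_ring, wear_ring from where it was at the start of the episode below 0.015 m); the robot touches nothing.
It fails at once if the key in the square well of the other unit is pressed (more than 2 mm) (value of joint run_key above 0.002 m).
It fails at once if the first steel V-block is lifted, pushed or knocked from its place (more than 15 mm) (distance of vblock_a from where it was at the start of the episode above 0.015 m).
It fails at once if the second steel V-block is lifted, pushed or knocked from its place (more than 15 mm) (distance of vblock_b from where it was at the start of the episode above 0.015 m).
It fails at once if the bronze lantern ring is lifted, pushed or knocked from its place (more than 15 mm) (distance of lantern_ring from where it was at the start of the episode above 0.015 m).
It fails at once if the cast-iron wear ring is lifted, pushed or knocked from its place (more than 15 mm) (distance of wear_ring from where it was at the start of the episode above 0.015 m).
It also fails if it takes over 54 s, if anything falls off the work surface, if the arm or the gripper's body presses on something with over 40 N, if the wrist force passes 120 N, or if a joint passes its speed limit or range.

## Working session

There is one attempt and no reset: what is moved stays moved. The work goes in short steps, Python scripts to look and compute and a shell command to move; the robot and the scene stay as the last step left them, time stands still between calls to the robot, and variables do not carry over. Pictures are saved under pics/ and viewed, at most 10 in all, crops included, and the job is handed in when it is done.

```bash
mkdir -p pics; ls; cat > h.py <<'E'
import numpy as np,cv2
from bench import ctrl,eyes
def cap(n,f=None):
    c=eyes.capture(n)
    if f: cv2.imwrite('pics/'+f,c['pixels'])
    return c
def ray(c,u,v):
    d=np.array([(u-c['cx'])/c['fx'],(v-c['cy'])/c['fy']]);s=d.copy()
    for _ in range(20): s=d/(1+c['k1']*(s@s))
    R=np.array(c['rotation']); R=R if R.shape==(3,3) else cv2.Rodrigues(R)[0]
    return np.array(c['origin']),R@np.array([s[0],s[1],1])
def onz(c,u,v,z):
    o,d=ray(c,u,v); return o+d*(z-o[2])/d[2]
def tri(rs):
    A=0;b=0
    for o,d in rs:
        d=d/np.linalg.norm(d);P=np.eye(3)-np.outer(d,d);A=A+P;b=b+P@o
    return np.linalg.solve(A,b)
E
python3 - <<'E'
from h import *
for n in('scene','top'):
    c=cap(n,n+'0.png');print(n,{k:(v if k!='pixels' else 0) for k,v in c.items()})
print(ctrl.get_state())
E
```

```text
pics
scene {'pixels': 0, 'fx': 452.6319339263022, 'fy': 452.6319339263022, 'cx': 325.8947141269925, 'cy': 190.62897419537214, 'k1': -0.12441198377155945, 'origin': array([ 0.92006761, -0.49128888,  0.92216012]), 'rotation': array([-2.44759952, -0.78619635,  0.23531393])}
top {'pixels': 0, 'fx': 383.86111902666664, 'fy': 383.86111902666664, 'cx': 313.903407735513, 'cy': 200.6898547108969, 'k1': -0.01631027608526039, 'origin': array([ 0.52122855, -0.02066499,  0.91301847]), 'rotation': array([-2.19247757,  2.18161836, -0.08202856])}
{'t': 0.1, 'joint_pos': array([ 1.11718758,  0.62922089,  0.03846672,  1.51826211, -0.02695418,
        0.99633754, -0.02000278]), 'qvel': array([-1.43212194e-03, -7.74763690e-04, -1.50459061e-03, -2.43816361e-03,
        1.40410739e-05,  2.41485135e-04, -1.75553770e-03]), 'tau': array([ 3.15695455e-03, -5.50782788e+01,  1.14714894e+00, -1.87112296e+01,
       -5.22461731e-02,  1.92924327e-02,  8.74148736e-05]), 'ee_pos': array([ 0.24558957, -0.60119449,  0.22366959]), 'ee_rot': array([-3.08108357e+00, -6.05044799e-01,  6.20020686e-04]), 'force': array([-1.43117572,  0.21623131,  0.89307343]), 'moment': array([-0.0180278 ,  0.01660542,  0.00567167]), 'gripper_force': 0.0, 'width': 1.0020472041311528}
```

View pics/scene0.png

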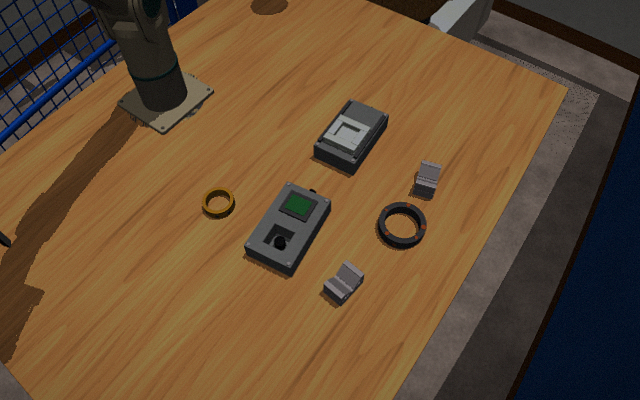

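View pics/top0.png

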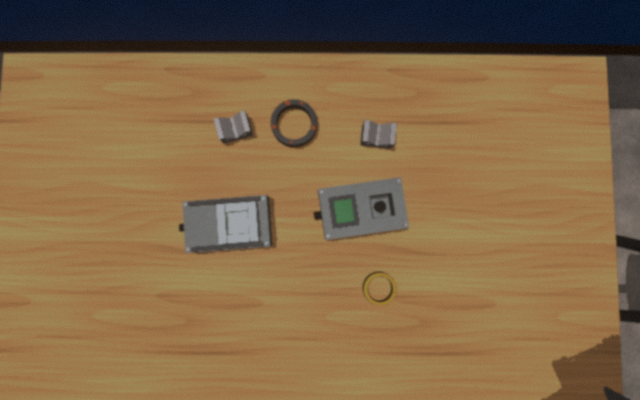

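The scene view shows the covered unit around (350,135) and the run unit, with its square well, around (288,230). In the top view the covered unit spans (183–271, 195–252), with its cover at u≈217–257. I'll zoom in for measuring.

```bash
python3 - <<'E'
import cv2,numpy as np
a=cv2.imread('pics/top0.png')[185:260,172:282];b=cv2.imread('pics/scene0.png')[95:180,305:395]
a=cv2.resize(a,None,fx=5,fy=5,interpolation=cv2.INTER_CUBIC)
b=cv2.resize(b,None,fx=6,fy=6,interpolation=cv2.INTER_CUBIC)
b=cv2.convertScaleAbs(b,alpha=1.3)
cv2.imwrite('pics/a.png',a);cv2.imwrite('pics/b.png',b)
E
```

```text
(no output)
```

View pics/a.png

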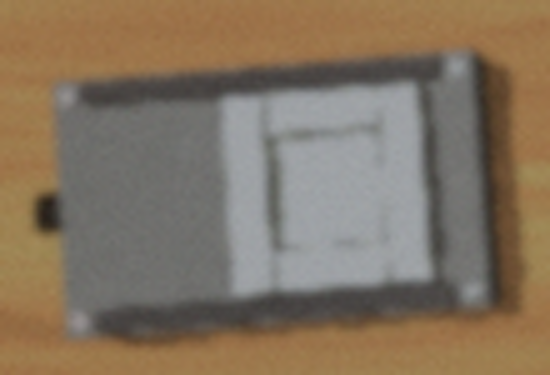

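View pics/b.png

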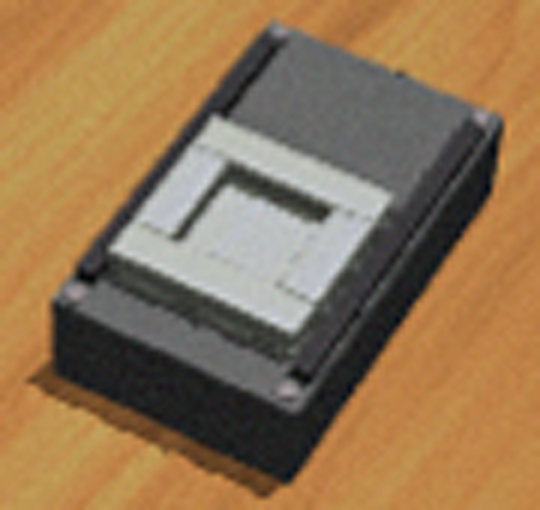

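The top crop shows screws at crop px (68,97), (457,65), (473,293), (80,321) and cover corners at (222,97), (415,84), (435,278), (235,293). In the scene crop the matching screws are (485,120), (290,390), (75,293), (280,33), and the cover corners (392,193), (297,335), (110,245), (212,115). I'll triangulate these.

```bash
cat > m.py <<'E'
from h import *
T=cap('top');S=cap('scene')
def t(p): return 172+(p[0]-2)/5,185+(p[1]-2)/5
def s(p): return 305+(p[0]-2.5)/6,95+(p[1]-2.5)/6
sc=[((68,97),(485,120)),((457,65),(290,390)),((473,293),(75,293)),((80,321),(280,33))]
cv=[((222,97),(392,193)),((415,84),(297,335)),((435,278),(110,245)),((235,293),(212,115))]
for n,L,z in(('screw',sc,.05),('cover',cv,.068)):
    P=[tri([ray(T,*t(a)),ray(S,*s(b))]) for a,b in L];print(n,np.round(P,4))
    A=[onz(T,*t(a),z)for a,b in L];B=[onz(S,*s(b),z)for a,b in L]
    for Q in (A,B,P):
        Q=np.array(Q);d=(Q[0]+Q[3]-Q[1]-Q[2])/2;e=(Q[0]+Q[1]-Q[2]-Q[3])/2
        print(' c',Q.mean(0).round(4),'ydir',np.degrees(np.arctan2(d[1],d[0])).round(2),'len',np.linalg.norm(d[:2]).round(4),'xdir',np.degrees(np.arctan2(e[1],e[0])).round(2),'len',np.linalg.norm(e[:2]).round(4))
E
python3 m.py
```

```text
screw [[0.5732 0.2638 0.0567]
 [0.5878 0.0892 0.0595]
 [0.4867 0.0812 0.0568]
 [0.4731 0.2546 0.0584]]
 c [0.5308 0.1744 0.05  ] ydir 94.69 len 0.176 xdir 4.73 len 0.1016
 c [0.5263 0.1777 0.05  ] ydir 94.58 len 0.1756 xdir 5.15 len 0.1019
 c [0.5302 0.1722 0.0579] ydir 94.63 len 0.1745 xdir 4.92 len 0.1009
cover [[0.5717 0.1893 0.0761]
 [0.5787 0.1064 0.0706]
 [0.4941 0.0952 0.0788]
 [0.4864 0.1815 0.0766]]
 c [0.5333 0.1451 0.068 ] ydir 94.37 len 0.0866 xdir 5.91 len 0.086
 c [0.5287 0.1482 0.068 ] ydir 95.7 len 0.0863 xdir 4.2 len 0.0879
 c [0.5327 0.1431 0.0755] ydir 94.99 len 0.0849 xdir 6.36 len 0.0854
```

The screws come out at z≈0.058, which matches the tops of the 8 mm strips. The unit is at (0.530, 0.173) with a yaw of about 4.7°. The cover centre is at (0.532, 0.146), so the cover is about 15 mm open. Next I'll work out the approach.

```bash
cat > go.py <<'E'
import sys
from h import *
U=np.array([.530,.173]);Y=np.radians(4.7);ex=np.array([np.cos(Y),np.sin(Y)]);ey=np.array([-np.sin(Y),np.cos(Y)])
s=ctrl.get_state();R=cv2.Rodrigues(s['ee_rot'])[0];p=s['ee_pos']
print('t',s['t'],'p',p.round(4),'unit xy',((p[:2]-U)@ex).round(4),((p[:2]-U)@ey).round(4),'tip z',(p[2]-.019).round(4),'F',s['force'].round(2),'yaw',np.degrees(np.arctan2(R[1,0],R[0,0])).round(2),'w',s['width'])
if len(sys.argv)>3:
    a,b,z=map(float,sys.argv[1:4]);q=np.r_[U+a*ex+b*ey,z+.019]
    print('shift',(R.T@(q-p)).round(4),'twist',(np.arctan2(R[1,0],R[0,0])-Y).round(4))
E
python3 go.py 0 -0.027 0.15
```

```text
t 0.2 p [ 0.2457 -0.6014  0.2239] unit xy -0.3468 -0.7485 tip z 0.2049 F [-0.26 -1.04  0.17] yaw 22.22 w 0.9984614277228451
shift [ 0.5479 -0.5835  0.0556] twist 0.3058
```

```bash
python3 -m jog '[{"x":0.04,"y":-0.043,"z":0,"twist":0.03},{"x":0.08,"y":-0.086,"z":0,"twist":0.06},{"x":0.12,"y":-0.129,"z":0,"twist":0.09},{"x":0.16,"y":-0.172,"z":0,"twist":0.12},{"x":0.2,"y":-0.215,"z":0,"twist":0.15},{"x":0.24,"y":-0.258,"z":0,"twist":0.18},{"x":0.28,"y":-0.301,"z":0,"twist":0.21},{"x":0.32,"y":-0.344,"z":0,"twist":0.24},{"x":0.36,"y":-0.387,"z":0,"twist":0.27},{"x":0.4,"y":-0.43,"z":0,"twist":0.3},{"x":0.44,"y":-0.47,"z":0,"twist":0.306},{"x":0.46,"y":-0.49,"z":0,"twist":0.306}]' -1 20; python3 go.py 0 -0.027 0.12
```

```text
t: 1.7
ee_pos: [0.4872, 0.0295, 0.2245]
ee_rot: [-3.138, -0.135, -0.001]
force: [0.6, -0.2, 0.2]
width: 0.003
gripper_force: 0.0
t 1.7 p [0.4872 0.0295 0.2245] unit xy -0.0544 -0.1395 tip z 0.2055 F [ 0.58 -0.17  0.24] yaw 4.94 w 0.003453523689910599
shift [ 0.0548 -0.1122  0.0856] twist 0.0041
```

```bash
python3 -m jog '[{"x":0.02,"y":-0.04,"z":0,"twist":0.004},{"x":0.04,"y":-0.08,"z":0.02,"twist":0.004},{"x":0.055,"y":-0.112,"z":0.06,"twist":0.004},{"x":0.055,"y":-0.112,"z":0.085,"twist":0.004},{"x":0.055,"y":-0.112,"z":0.085,"twist":0.004},{"x":0.055,"y":-0.112,"z":0.085,"twist":0.004}]' -1 20; python3 go.py 0 -0.027 0.06
python3 - <<'E'
from h import *
c=cap('scene')['pixels'][60:190,290:420];d=cap('top')['pixels'][160:290,150:300]
cv2.imwrite('pics/c.png',np.hstack([cv2.resize(c,(400,400),interpolation=2),cv2.resize(d,(400,400),interpolation=2)]))
E
```

```text
t: 2.45
ee_pos: [0.5326, 0.1414, 0.1403]
ee_rot: [3.139, 0.121, 0.002]
force: [0.1, 0.5, -0.7]
width: 0.004
gripper_force: 0.0
t 2.45 p [0.5326 0.1414 0.1403] unit xy 0.0 -0.0317 tip z 0.1213 F [ 0.15  0.47 -0.67] yaw 4.4 w 0.004037954573053802
shift [-0.0001 -0.0047  0.0613] twist -0.0053
```

View pics/c.png

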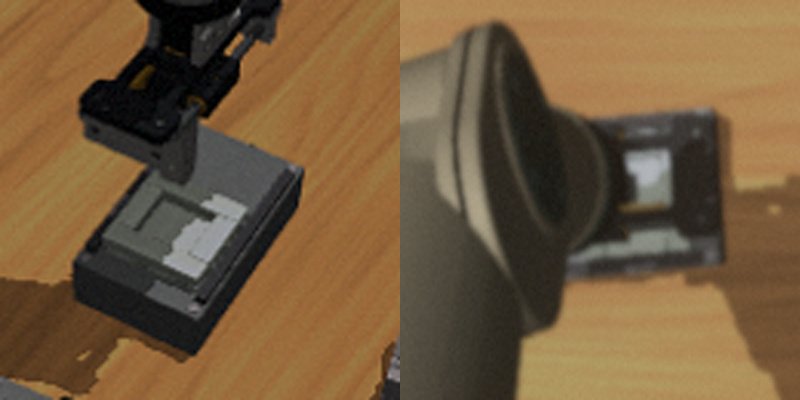

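The finger (tip at px ~(180,180) in the left panel) hangs above the cup (~(178,225)), where it should be. I'll descend into the cup.

```bash
python3 -m jog '[{"x":0,"y":-0.004,"z":0.02},{"x":0,"y":-0.004,"z":0.035},{"x":0,"y":-0.004,"z":0.045},{"x":0,"y":-0.004,"z":0.052},{"x":0,"y":-0.004,"z":0.057},{"x":0,"y":-0.004,"z":0.061},{"x":0,"y":-0.004,"z":0.061},{"x":0,"y":-0.004,"z":0.061}]' -1 20; python3 go.py 0 -0.027 0.06
```

```text
t 2.55 p [0.533  0.1415 0.1409] unit xy 0.0004 -0.0316 tip z 0.1219 F [-0.17 -0.16  0.37] yaw 4.39 w 0.004376195392657022
shift [-0.0005 -0.0046  0.0619] twist -0.0054$[0]: bad value
```

```bash
python3 -m jog '[{"x":0,"y":-0.004,"z":0.02,"twist":0},{"x":0,"y":-0.004,"z":0.035,"twist":0},{"x":0,"y":-0.004,"z":0.045,"twist":0},{"x":0,"y":-0.004,"z":0.052,"twist":0},{"x":0,"y":-0.004,"z":0.057,"twist":0},{"x":0,"y":-0.004,"z":0.061,"twist":0},{"x":0,"y":-0.004,"z":0.061,"twist":0},{"x":0,"y":-0.004,"z":0.061,"twist":0}]' -1 20; python3 go.py 0 0.055 0.06
```

```text
t: 3.55
ee_pos: [0.5319, 0.146, 0.0787]
ee_rot: [-3.139, -0.122, -0.001]
force: [0.3, 1.1, 0.2]
width: 0.002
gripper_force: 0.0
t 3.55 p [0.5319 0.146  0.0787] unit xy -0.0003 -0.0271 tip z 0.0597 F [0.25 1.1  0.18] yaw 4.46 w 0.0020134593117903526
shift [-0.0001 -0.0821 -0.0003] twist -0.0043
```

```bash
python3 -m jog '[{"x":0,"y":-0.008,"z":0,"twist":0},{"x":0,"y":-0.016,"z":0,"twist":0},{"x":0,"y":-0.024,"z":0,"twist":0},{"x":0,"y":-0.032,"z":0,"twist":0},{"x":0,"y":-0.04,"z":0,"twist":0},{"x":0,"y":-0.048,"z":0,"twist":0},{"x":0,"y":-0.056,"z":0,"twist":0},{"x":0,"y":-0.062,"z":0,"twist":0},{"x":0,"y":-0.068,"z":0,"twist":0},{"x":0,"y":-0.073,"z":0,"twist":0},{"x":0,"y":-0.077,"z":0,"twist":0},{"x":0,"y":-0.077,"z":0,"twist":0}]' -1 20; python3 go.py 0 0.055 0.06
```

```text
t: 5.05
ee_pos: [0.5256, 0.2235, 0.0785]
ee_rot: [-3.138, -0.123, -0.0]
force: [0.0, -0.3, 2.2]
width: 0.004
gripper_force: 0.9
t 5.05 p [0.5256 0.2235 0.0785] unit xy -0.0002 0.0507 tip z 0.0595 F [ 0.02 -0.3   2.21] yaw 4.49 w 0.004115371281561524
shift [ 0.0002 -0.0043 -0.0005] twist -0.0037
```

```bash
python3 -m jog '[{"x":0,"y":-0.003,"z":0,"twist":0},{"x":0,"y":-0.005,"z":0,"twist":0},{"x":0,"y":-0.007,"z":0,"twist":0},{"x":0,"y":-0.008,"z":0,"twist":0},{"x":0,"y":-0.008,"z":0,"twist":0}]' -1 20; python3 go.py 0 0.055 0.06
python3 - <<'E'
from h import *
c=cap('scene')['pixels'][60:190,290:420];d=cap('top')['pixels'][160:290,150:300]
cv2.imwrite('pics/d.png',np.hstack([cv2.resize(c,(400,400),interpolation=2),cv2.resize(d,(400,400),interpolation=2)]))
E
```

```text
t: 5.68
ee_pos: [0.5251, 0.2301, 0.0785]
ee_rot: [3.139, 0.122, -0.0]
force: [-0.2, -3.0, 3.3]
width: 0.002
gripper_force: 2.3
t 5.675 p [0.5251 0.2301 0.0785] unit xy -0.0002 0.0573 tip z 0.0595 F [-0.2  -2.99  3.3 ] yaw 4.44 w 0.0018950049759779459
shift [ 0.0002  0.0023 -0.0005] twist -0.0046
```

View pics/d.png

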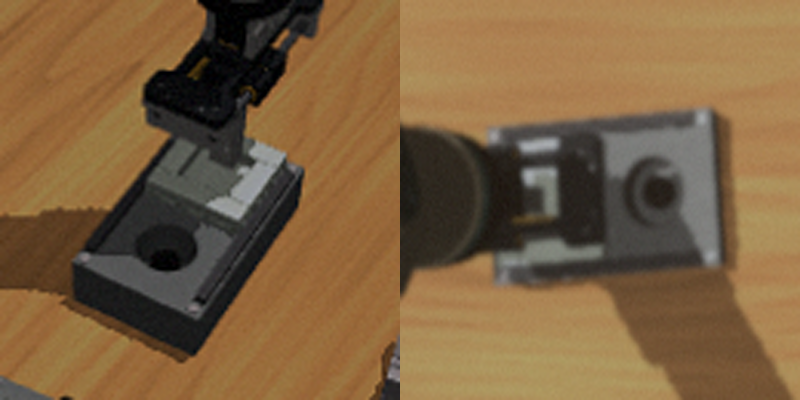

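The well is uncovered: its rim centre is near (344,140) in scene and (245.6,221.8) in top, with the black key inside. I'll push a little further to confirm the stop, and measure the well.

```bash
python3 -m jog '[{"x":0,"y":-0.002,"z":0,"twist":0},{"x":0,"y":-0.003,"z":0,"twist":0},{"x":0,"y":-0.003,"z":0,"twist":0},{"x":0,"y":-0.003,"z":0,"twist":0}]' -1 20; python3 go.py 0 -0.0425 0.11
python3 - <<'E'
from h import *
from go import U,ex,ey
T=cap('top','t1.png');S=cap('scene','s1.png')
a=ray(T,245.6,221.8);b=ray(S,344.3,139.9)
for q in (onz(T,245.6,221.8,.05),onz(S,344.3,139.9,.05),tri([a,b])): print(q.round(4),((q[:2]-U)@ex).round(4),((q[:2]-U)@ey).round(4))
E
```

```text
t: 6.28
ee_pos: [0.5251, 0.2304, 0.0784]
ee_rot: [3.135, 0.119, -0.001]
force: [0.4, -8.5, 4.4]
width: 0.006
gripper_force: 4.7
t 6.275 p [0.5251 0.2304 0.0784] unit xy -0.0002 0.0576 tip z 0.0594 F [ 0.42 -8.49  4.38] yaw 4.35 w 0.005661865591154603
shift [ 0.0008  0.1003 -0.0502] twist -0.0062
t 6.275 p [0.5251 0.2304 0.0784] unit xy -0.0002 0.0576 tip z 0.0594 F [ 0.42 -8.49  4.38] yaw 4.35 w 0.005661865591154603
[0.5344 0.1292 0.05  ] 0.0008 -0.044
[0.5316 0.1344 0.05  ] -0.0016 -0.0386
[0.5347 0.1282 0.058 ] 0.001 -0.045
```

The cover is at its open stop: the force rose to 8.5 N with no motion. Next I lift, move over the well and hold above it.

```bash
python3 -m jog '[{"x":0,"y":0.004,"z":0,"twist":0},{"x":0,"y":0.006,"z":-0.02,"twist":0},{"x":0,"y":0.01,"z":-0.04,"twist":0},{"x":0,"y":0.05,"z":-0.05,"twist":0},{"x":0,"y":0.09,"z":-0.05,"twist":0},{"x":0,"y":0.102,"z":-0.05,"twist":0},{"x":0,"y":0.102,"z":-0.05,"twist":0},{"x":0,"y":0.102,"z":-0.05,"twist":0}]' -1 20; python3 go.py 0 -0.041 0.036
python3 - <<'E'
from h import *
c=cap('scene')['pixels'][60:190,290:420];d=cap('top')['pixels'][160:290,150:300]
cv2.imwrite('pics/e.png',np.hstack([cv2.resize(c,(400,400),interpolation=2),cv2.resize(d,(400,400),interpolation=2)]))
E
```

```text
t: 7.38
ee_pos: [0.5327, 0.1344, 0.1283]
ee_rot: [-3.137, -0.126, -0.0]
force: [-0.7, 0.5, -0.2]
width: 0.005
gripper_force: 0.0
t 7.375 p [0.5327 0.1344 0.1283] unit xy -0.0005 -0.0387 tip z 0.1093 F [-0.68  0.52 -0.24] yaw 4.6 w 0.00542790065391058
shift [0.0005 0.0025 0.0733] twist -0.0017
```

View pics/e.png

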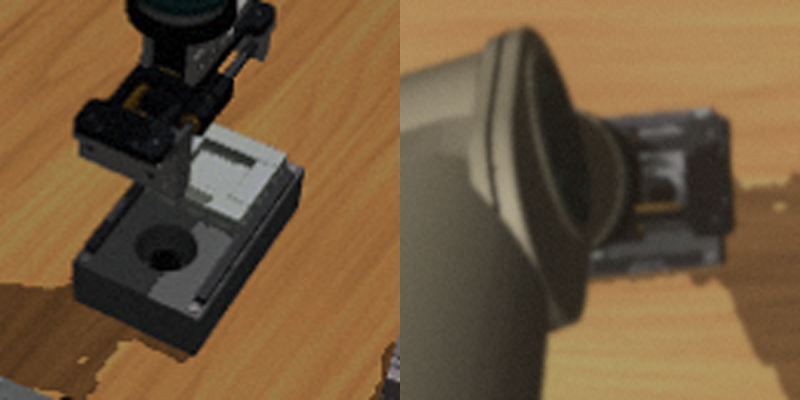

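The cover is fully open and the finger is over the well at about (167,246) in the left panel. I'll descend to the key.

```bash
python3 -m jog '[{"x":0,"y":0.002,"z":0.02,"twist":0},{"x":0,"y":0.002,"z":0.04,"twist":0},{"x":0,"y":0.002,"z":0.055,"twist":0},{"x":0,"y":0.002,"z":0.065,"twist":0},{"x":0,"y":0.002,"z":0.071,"twist":0},{"x":0,"y":0.002,"z":0.075,"twist":0},{"x":0,"y":0.002,"z":0.079,"twist":0},{"x":0,"y":0.002,"z":0.082,"twist":0},{"x":0,"y":0.002,"z":0.084,"twist":0},{"x":0,"y":0.002,"z":0.084,"twist":0}]' -1 20; python3 go.py 0 -0.041 0.026
```

```text
t: 8.72
ee_pos: [0.5333, 0.1301, 0.0453]
ee_rot: [-3.139, -0.122, -0.001]
force: [-0.6, -0.2, 6.9]
width: 0.003
gripper_force: 3.7
t 8.725 p [0.5333 0.1301 0.0453] unit xy -0.0002 -0.0431 tip z 0.0263 F [-0.63 -0.23  6.9 ] yaw 4.45 w 0.002576117374535456
shift [ 0.0002 -0.0021  0.0003] twist -0.0044
```

6.9 N at tip z 0.0263 means the key is at its stop. I'll press slightly harder, hold, then lift.

```bash
python3 -m jog '[{"x":0,"y":0,"z":0.002,"twist":0},{"x":0,"y":0,"z":0.002,"twist":0},{"x":0,"y":0,"z":0.002,"twist":0},{"x":0,"y":0,"z":0.002,"twist":0}]' -1 20; python3 go.py 0 0.045 0.11
python3 -m jog '[{"x":0,"y":0,"z":-0.01,"twist":0},{"x":0,"y":0,"z":-0.04,"twist":0},{"x":0,"y":0,"z":-0.07,"twist":0},{"x":0,"y":0,"z":-0.085,"twist":0},{"x":0,"y":-0.04,"z":-0.085,"twist":0},{"x":0,"y":-0.075,"z":-0.085,"twist":0},{"x":0,"y":-0.088,"z":-0.085,"twist":0},{"x":0,"y":-0.088,"z":-0.085,"twist":0},{"x":0,"y":-0.088,"z":-0.085,"twist":0}]' -1 20; python3 go.py 0 0.045 0.06
```

```text
t: 9.22
ee_pos: [0.5334, 0.1301, 0.045]
ee_rot: [-3.139, -0.122, -0.002]
force: [-4.8, -0.8, 23.3]
width: 0.005
gripper_force: 11.3
t 9.225 p [0.5334 0.1301 0.045 ] unit xy -0.0001 -0.0431 tip z 0.026 F [-4.81 -0.82 23.29] yaw 4.45 w 0.005394102953184038
shift [-0.0001 -0.0881 -0.084 ] twist -0.0044
t: 10.35
ee_pos: [0.5263, 0.2156, 0.1272]
ee_rot: [3.138, 0.119, -0.001]
force: [-0.4, -0.2, 0.0]
width: 0.005
gripper_force: 0.0
t 10.35 p [0.5263 0.2156 0.1272] unit xy -0.0002 0.0427 tip z 0.1082 F [-0.41 -0.18  0.05] yaw 4.33 w 0.005130406835231667
shift [ 0.0002 -0.0023  0.0482] twist -0.0064
```

Fully pressed (23 N at the stop). Now down into the cup.

```bash
python3 -m jog '[{"x":0,"y":0,"z":0.02,"twist":0},{"x":0,"y":0,"z":0.033,"twist":0},{"x":0,"y":0,"z":0.041,"twist":0},{"x":0,"y":0,"z":0.046,"twist":0},{"x":0,"y":0,"z":0.049,"twist":0},{"x":0,"y":0,"z":0.049,"twist":0}]' -1 20; python3 go.py 0 -0.0525 0.06
```

```text
t: 11.1
ee_pos: [0.5262, 0.2178, 0.0785]
ee_rot: [-3.139, -0.122, -0.0]
force: [0.0, 0.7, -0.6]
width: 0.0
gripper_force: 0.0
t 11.1 p [0.5262 0.2178 0.0785] unit xy -0.0001 0.0449 tip z 0.0595 F [ 0.04  0.72 -0.59] yaw 4.46 w 0.0003190197380253011
shift [ 0.0005  0.0974 -0.0005] twist -0.0042
```

```bash
python3 -m jog '[{"x":0,"y":0.008,"z":0,"twist":0},{"x":0,"y":0.016,"z":0,"twist":0},{"x":0,"y":0.025,"z":0,"twist":0},{"x":0,"y":0.034,"z":0,"twist":0},{"x":0,"y":0.043,"z":0,"twist":0},{"x":0,"y":0.052,"z":0,"twist":0},{"x":0,"y":0.061,"z":0,"twist":0},{"x":0,"y":0.07,"z":0,"twist":0},{"x":0,"y":0.079,"z":0,"twist":0},{"x":0,"y":0.086,"z":0,"twist":0},{"x":0,"y":0.091,"z":0,"twist":0},{"x":0,"y":0.093,"z":0,"twist":0}]' -1 20
python3 -m jog '[{"x":0,"y":0.003,"z":0,"twist":0},{"x":0,"y":0.005,"z":0,"twist":0},{"x":0,"y":0.007,"z":0,"twist":0},{"x":0,"y":0.007,"z":0,"twist":0},{"x":0,"y":0.007,"z":0,"twist":0}]' -1 20; python3 go.py 0 -0.0525 0.06
```

```text
t: 12.6
ee_pos: [0.5338, 0.1246, 0.0786]
ee_rot: [3.139, 0.121, 0.001]
force: [1.7, 2.6, 2.3]
width: 0.005
gripper_force: 1.6
t: 13.22
ee_pos: [0.5337, 0.1178, 0.0785]
ee_rot: [3.139, 0.122, -0.001]
force: [2.2, 0.8, 2.4]
width: 0.006
gripper_force: 1.5
t 13.225 p [0.5337 0.1178 0.0785] unit xy -0.0008 -0.0553 tip z 0.0595 F [2.24 0.82 2.39] yaw 4.45 w 0.00578815452759961
shift [ 0.0008 -0.0028 -0.0005] twist -0.0043
```

```bash
python3 -m jog '[{"x":0,"y":0.002,"z":0,"twist":0},{"x":0,"y":0.004,"z":0,"twist":0},{"x":0,"y":0.005,"z":0,"twist":0},{"x":0,"y":0.005,"z":0,"twist":0},{"x":0,"y":0.005,"z":0,"twist":0}]' -1 20; python3 go.py 0 -0.0525 0.06
```

```text
t: 13.85
ee_pos: [0.5338, 0.1173, 0.0785]
ee_rot: [-3.134, -0.127, 0.0]
force: [0.9, 11.0, 2.7]
width: 0.004
gripper_force: 4.3
t 13.85 p [0.5338 0.1173 0.0785] unit xy -0.0008 -0.0558 tip z 0.0595 F [ 0.87 10.96  2.72] yaw 4.62 w 0.00416050551788451
shift [ 0.0008 -0.0033 -0.0005] twist -0.0013
```

The cover is at its shut stop: 11 N with no further motion. I'll retract and check.

```bash
python3 -m jog '[{"x":0,"y":-0.005,"z":0,"twist":0},{"x":0,"y":-0.01,"z":0,"twist":0},{"x":0,"y":-0.01,"z":-0.02,"twist":0},{"x":0,"y":-0.01,"z":-0.05,"twist":0},{"x":0,"y":-0.01,"z":-0.1,"twist":0},{"x":-0.02,"y":0.03,"z":-0.13,"twist":0},{"x":-0.04,"y":0.09,"z":-0.13,"twist":0},{"x":-0.06,"y":0.14,"z":-0.13,"twist":0},{"x":-0.06,"y":0.19,"z":-0.13,"twist":0},{"x":-0.06,"y":0.24,"z":-0.13,"twist":0},{"x":-0.06,"y":0.25,"z":-0.13,"twist":0},{"x":-0.06,"y":0.25,"z":-0.13,"twist":0}]' -1 20
python3 - <<'E'
from h import *
c=cap('scene')['pixels'][20:320,190:460];d=cap('top')['pixels'][90:310,150:420]
cv2.imwrite('pics/f.png',np.hstack([cv2.resize(c,(400,444),interpolation=2),cv2.resize(d,(400,444),interpolation=2)]))
E
```

```text
t: 15.35
ee_pos: [0.4928, -0.1411, 0.2079]
ee_rot: [-3.139, -0.119, 0.003]
force: [-0.1, 1.3, 0.1]
width: 0.004
gripper_force: 0.0
```

View pics/f.png

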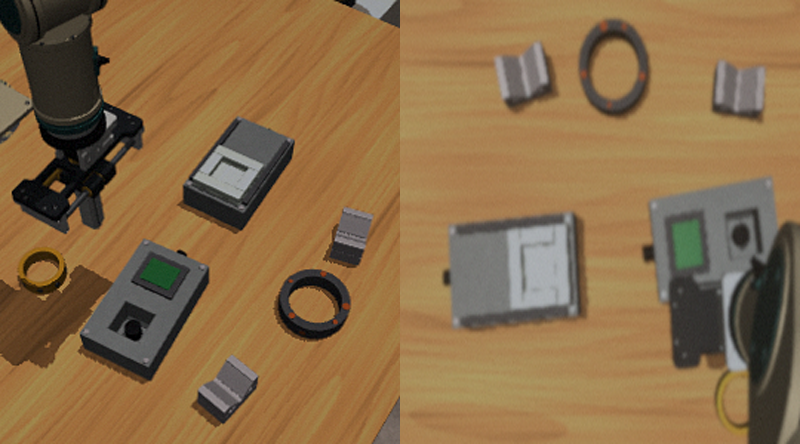

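The cover is shut over the well (around (230,175) in the left panel) and nothing else has been disturbed. The arm is clear at 0.19 m tip height, so I'm handing in.

```bash
python3 -c "
from bench import ctrl
print(ctrl.hand_in())"
```

```text
the job is handed in; nothing more can be done
None
```

I pushed the cover fully open, pressed the key to its stop (23 N) and released it, then pushed the cover back to its shut stop; the job was handed in at about 15 s, the last picture showed nothing else moved, and no verdict came back.

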